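# Set the dish shaker to its fast range and start it

### The job

Set the dish shaker going in its fast range: with a fingertip push the range lever on its front deck to the right, past the middle notch, until it rests at the far stop, and only then press the round start button fully down and let it come up again. Only push and press, gently: do not grip the lever or force it against its stop, and leave the dishes, the vial, the stopper and the other loose things standing where they are.

Things in the scene. Friction and masses are not known exactly. Their poses are not given: they have to be found in the camera images.
- shaker: laboratory dish shaker, fixed to the worktop, housing 240 mm deep (x) x 300 mm wide (y); origin under its centre on the worktop, its x axis points from its front (facing the robot) to its back, y to its left, z up. Its front part (x from -0.120 to 0) is a flat deck 62 mm above the worktop that carries lever, stopper and button; its rear part is a rimmed tray, floor at 76 mm, rim at 85 mm, with dishes on it.
- range_lever (a joint): lever swinging level about an upright pivot. 0 = off (knob at its left end, start), 0.55 rad = first notch, 1.10 rad = far stop (fast, right end); grows anticlockwise from above. Detents hold all three (1, 2, 3 ticks on the scale): 6 to 12 N at the knob drives it out of each; past half way it snaps over, short of that it springs back. Over 35 N counts as gripping or forcing.
- lever_knob (a point): centre of the top of the lever's upright black knob, 48 mm above the deck; the knob is a round post 17 mm across (20 mm at the top), free to be pushed from 20 mm above the deck up; the flat steel arm below it tops out 14 mm above the deck
- lever_pivot (a point): the lever's pivot at deck height, shaker frame (-0.030, 0.060, 0.062); the knob's axis runs on a circle of 75 mm radius about it: as seen from the pivot it stands 0.55 rad left of straight to the front at off, straight to the front at the first notch, and 0.55 rad right of it at the far stop
- start_button (a joint): spring start button on the right of the front deck: 0 = up, 0.006 m = fully down, pressed straight down; fully down takes about 5 N
- start_button_top (a point): centre of the top of the round grey button cap, 30 mm across, in a black housing; moves down with it
- petri_1: closed 62 mm petri dish, 15 mm high, on the tray's left part; origin under its centre; to be left alone
- petri_2: second closed 62 mm petri dish, 15 mm high, on the middle of the tray; origin under its centre; to be left alone
- vial: glass sample vial with white cap, 28 mm across, 61 mm high, on the tray's right part; origin under its centre; to be left alone
- stopper: rubber stopper, 31 mm across, 28 mm high, standing on the front deck between lever and button; origin under its centre; to be left alone
- dropper_bottle: small amber dropper bottle, 33 mm across, 107 mm high, on the worktop right of the shaker; origin under its centre; to be left alone
- tape_roll: roll of masking tape lying flat, 66 mm across, 19 mm high, on the worktop left of the shaker; origin under its centre; to be left alone
- chuck_key: steel T-shaped key, 52x74x9 mm, lying on the worktop right of the shaker; origin under its centre; to be left alone

How it is judged:
On the way, in this order (a step that is already met when the one before it is completed fails the run):
1. the range lever stands at its far stop (over 1.03 rad) (value of joint range_lever above 1.03 rad), for 0.2 s.
2. the start button is pressed fully down (over 4.5 mm) (value of joint start_button above 0.0045 m), for 0.05 s.
At the end, for the whole second after the job is handed in: the range lever rests at its far stop (over 1.03 rad), the start button is up again (under 1.5 mm), and every dish, vial, stopper, bottle, tape roll and key is within 20 mm of where it stood (value of joint range_lever above 1.03 rad and value of joint start_button below 0.0015 m and velocity of joint range_lever below 0.05 rad/s and distance of each of petri_1, petri_2, vial, stopper, dropper_bottle, tape_roll, chuck_key from where it was at the start of the episode below 0.02 m); the robot touches nothing.
It fails at once if the start button is pressed (over 3 mm) while the lever is not at its far stop (value of joint start_button above 0.003 m and value of joint range_lever below 1.03 rad).
It fails at once if the lever is gripped or forced (over 35 N between fingers and lever) (contact force between the fingers and range_lever above 35 N).
It fails at once if the button is hammered (over 35 N) (contact force between the fingers and start_button above 35 N).
It fails at once if a loose thing is lifted, carried or knocked away (over 20 mm) (distance of any of petri_1, petri_2, vial, stopper, dropper_bottle, tape_roll, chuck_key from where it was at the start of the episode above 0.02 m).
It also fails if it takes over 48 s, if anything falls off the work surface, if the arm or the gripper's body presses on something with over 40 N, if the wrist force passes 120 N, or if a joint passes its speed limit or range.

### The arm

A 7-joint arm with a two-finger parallel gripper is mounted at the origin on a cart in front of the work surface, level with it; the furniture and walls round the work are solid. World frame = base frame: x ahead of the robot, y to its left, z up, the work surface at z = 0. Lengths are in m, angles in rad, forces in N, time in s.
With the tool pointing down it reaches from about 0.4 to 0.85 m from the base axis. Payload 10.4 kg.
Tool frame: the origin (TCP) lies at the centre of the arm's flange, where the gripper is bolted on; the fingertips stand 173 mm ahead of it and the grasp point (between the pads) lies 155 mm ahead of it; z points along the fingers, y is the line along which they close (so a half turn about z gives the same grasp; the last joint's range is limited). The gripper opens to 85 mm and grips with 20 to 120 N. Pads are 22 mm wide; open, the fingers measure 114 mm over their backs; the gripper's body (76 mm by 85 mm) begins 54 mm behind the grasp point. The pads swing forward as they close: fully open they stand 13 mm farther back than shut.
Start: joints at [-1.358, 0.332, -0.065, 1.46, 0.022, 1.35, -0.088], TCP at [0.146, 0.608, 0.405] pointing down, gripper open.
Joint ranges: [-2.6, 2.6], [-0.5, 2.12], [-1.47, 1.34], [0.16, 2.42], [-1.27, 4.41], [0.06, 2.06], [-2.6, 2.6]. Speed limits (rad/s): [2.22, 2.22, 2.79, 2.79, 3.14, 3.14, 3.14].

### API

Orientations are given as a unit quaternion [x, y, z, w].
In Python, from workcell import manip, viewer, finder gives the robot as it stands.
- The arm moves only by the tool arm_command, never from a script. Its argument "plan" is a list of rows, each an object with "dp": the shift along the tool's x, y, z in mm, a list of three; "spin": the turn about the tool's z in rad. A call has 1 to 5 rows; each row shifts and turns the commanded pose from where the row before left it, along the tool's axes as they then stand; what a row does not reach is not made up. A row lasts 1/10 s, in which the tool goes at most 50 mm and 8.59 degrees, less where a joint would pass 70% of its speed; a pose out of reach is approached as far as the arm can. A call is refused whole if a number of a shift passes 50 or a number of a turn 0.15, either way. A call with a gripper value outside its range is refused whole. "grip" is the closure, from -1 (fully open) to 1 (shut), set as the call begins (left out, the last holds). The fingers move at their own pace and stop on an object; "newtons" is the grip in N (left out, the last holds). Time passes only in rows, so rows that do not move let the fingers close. It gives the time, the measured TCP pose, the force, the opening and the grip force at its end, in the units of the state.
- manip.get_obs(): the state, without advancing time (a new reading comes with each control period).
- viewer.camera(name): name is "side" or "top" or "wrist"; returns the picture (384x512x3 uint8, blue, green, red); there is no depth.
- viewer.camera_params(name): a dict with "vertical_fov" (degrees; the focal length in pixels is half the picture's height over the tangent of half this angle, whatever the lens; pixels are square), "cx", "cy" (the principal point, pixels), "R" (3x3) and "t" (3): a world point X has camera coordinates R X + t; the wrist camera has in their place "T_tool_cam" (4x4, takes a point from camera to tool coordinates, whose origin is the TCP and whose axes are the flange's). Camera axes: x right, y down, z forward; pixel columns grow to the right and rows downward; lengths in m; the calibration is good to about 2 mm. A picture is of the moment at which its call begins: read the wrist's pose just before it. camera_params takes no time and is no camera call.
- manip.hand_in(): hands the job in; it is judged then, once.
Trained networks look in the newest picture that a camera, given by its name, has taken for a name from the list of things; names that differ only in an ending like _2 or _b are one class to them, and where a whole thing is asked for, a point or a joint stands for the part that bears it (a point fixed in the world has none). Each returns a list of dicts, best first, with "score" (0 to 1); they miss things now and then, are a little off and sometimes report something else, mostly with a low value. They report only what shows in the picture. A call takes as long as a camera call.
- finder.find_in(camera, thing): "position" ([x, y, z] in m, in world coordinates, good to about 4 mm: the middle of the surface that is visible of it).
The state is a dict: "clock": time; "joint_pos": joint angles; "joint_velocities": joint speeds; "tau": joint torques, N m; "position": TCP position; "ee_rot": TCP orientation; "ft_force": force on the tool from outside, world axes, zero at the start; "torque": the same for the moment, N m; "grip_width": opening from 0.0 (shut) to 1.0 (fully open); "grasp_force": force on a finger pad.
Only numpy, scipy, OpenCV 4.12 (cv2) and the standard library are available. Lean on these libraries where they do the work, as an engineer would, in place of code of your own. Each camera call takes 0.05 s, during which the arm holds its last target. There are 200 camera calls.

## Working session

There is one attempt and no reset: what is moved stays moved. The work goes in short steps, Python scripts to look and compute and a tool call to move; the robot and the scene stay as the last step left them, time stands still between calls to the robot, and variables do not carry over. Pictures are saved under pics/ and viewed, at most 10 in all, crops included, and the job is handed in when it is done.

Besides the shell and the picture viewer there is one more tool, called after "Emit:" by a JSON object that holds its "method" and its "body". arm_command: Moves the arm, as the interface text tells. Its arguments: {"type":"object","properties":{"plan":{"type":"array","items":{"type":"object","properties":{"dp":{"type":"array","items":{"type":"number"}},"spin":{"type":"number"}}}},"grip":{"type":"number"},"newtons":{"type":"number"}},"required":["plan"]}

```bash
mkdir -p pics; python3 - <<'E'
from workcell import manip, viewer, finder
import cv2
o=manip.get_obs();print({k:o[k] for k in('clock','position','ee_rot','grip_width','ft_force')})
for c in('top','side'):
    cv2.imwrite(f'pics/{c}0.png',viewer.camera(c))
    for t in('shaker','lever_knob','lever_pivot','start_button_top','stopper','vial'):
        print(c,t,[(round(d['score'],2),[round(float(v),3) for v in d['position']]) for d in finder.find_in(c,t)[:2]])
print(manip.get_obs()['clock'])
print(viewer.camera_params('top'))
E
```

```text
{'clock': 0.0, 'position': array([0.14597492, 0.60758757, 0.40390542]), 'ee_rot': array([ 1.17623325e-01,  9.93058026e-01, -7.12307308e-04, -5.82819540e-05]), 'grip_width': 0.9982854238046358, 'ft_force': array([-0.22018462,  0.3833549 , -0.35435533])}
top shaker [(0.73, [0.55, 0.064, 0.062])]
top lever_knob [(0.64, [0.532, 0.149, 0.08]), (0.49, [0.479, -0.011, 0.083])]
top lever_pivot [(0.82, [0.552, 0.065, 0.063])]
top start_button_top [(0.45, [0.482, -0.011, 0.085])]
top stopper [(0.54, [0.532, 0.059, 0.089])]
top vial []
side shaker [(0.94, [0.551, 0.124, 0.062])]
side lever_knob [(0.61, [0.524, 0.161, 0.082]), (0.4, [0.619, 0.266, 0.023])]
side lever_pivot [(0.89, [0.553, 0.126, 0.062]), (0.63, [0.481, -0.001, 0.082])]
side start_button_top [(0.56, [0.483, -0.004, 0.081])]
side stopper [(0.48, [0.535, 0.065, 0.084])]
side vial [(0.56, [0.583, -0.03, 0.116])]
0.7
{'vertical_fov': 56.100766372925754, 'cx': 250.6206734107361, 'cy': 191.3989510975246, 'R': array([[ 2.65342852e-03, -9.99669135e-01, -2.55847502e-02],
       [-9.94146781e-01,  1.26264015e-04, -1.08037782e-01],
       [ 1.08005266e-01,  2.57216676e-02, -9.93817518e-01]]), 't': array([0.08760949, 0.58554081, 0.88264564])}
```

View pics/top0.png

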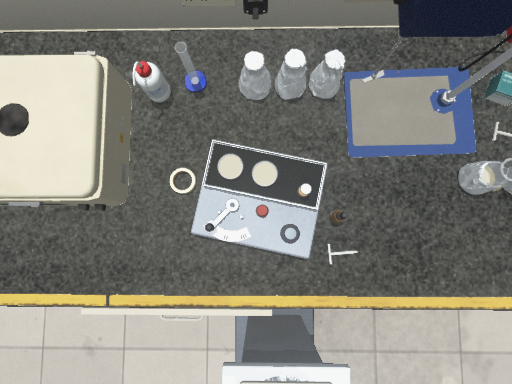

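View pics/side0.png

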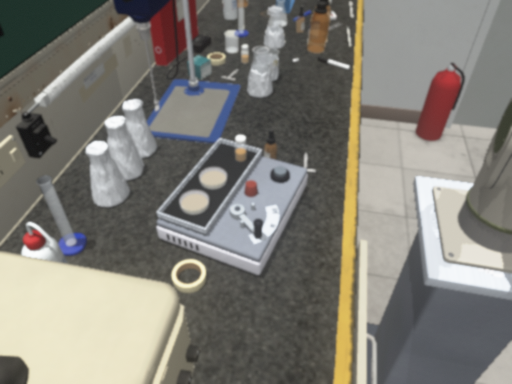

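Top view: lever pivot at (232,205), knob top (209,227) at its left end, stopper (262,210), button (290,233). Deck front corners are (192,234) and (309,257), so the shaker is yawed by about -0.2 rad.

```bash
cat > h.py <<'E'
import numpy as np
from workcell import viewer
def ray(c,uv,z):
    p=viewer.camera_params(c);f=192/np.tan(np.radians(p['vertical_fov']/2))
    R,t=np.array(p['R']),np.array(p['t'])
    o=-R.T@t;d=R.T@np.array([(uv[0]-p['cx'])/f,(uv[1]-p['cy'])/f,1])
    return o+d*(z-o[2])/d[2]
E
python3 - <<'E'
from h import *
import cv2
im=cv2.imread('pics/top0.png')[130:265,165:365]
cv2.imwrite('pics/crop.png',cv2.resize(im,None,fx=4,fy=4,interpolation=cv2.INTER_CUBIC))
fl,fr=ray('top',(192,234),.062),ray('top',(309,257),.062)
y=(fl-fr)[:2];print('width',np.linalg.norm(y));y/=np.linalg.norm(y);x=np.array([y[1],-y[0]])
print('x',x,'yaw',np.arctan2(x[1],x[0]))
for n,uv,z in(('piv',(232,205),.076),('knob',(209,227),.11),('stop',(262,210),.09),('but',(290,233),.08)):
    P=ray('top',uv,z);print(n,P.round(3))
    if n=='piv':
        O=P[:2]+.03*x-.06*y;print('O',O)
        k=O-.03*x+.06*y
        for a in(.55,0,-.55):print('knob',a,k+.075*(-np.cos(a)*x+np.sin(a)*y))
print(ray('side',(258,224),.11),ray('side',(280,171),.08))
E
```

```text
width 0.2884833301867242
x [ 0.98229781 -0.18732597] yaw -0.18843921741051803
piv [0.548 0.132 0.076]
O [0.56595572 0.06754561]
knob 0.55 [0.49226234 0.18258834]
knob 0 [0.47405401 0.1461527 ]
knob -0.55 [0.4775754  0.10557316]
knob [0.494 0.182 0.11 ]
stop [0.535 0.06  0.09 ]
but [ 0.481 -0.007  0.08 ]
[0.49265938 0.19133694 0.11      ] [ 0.48046652 -0.00747847  0.08      ]
```

View pics/crop.png

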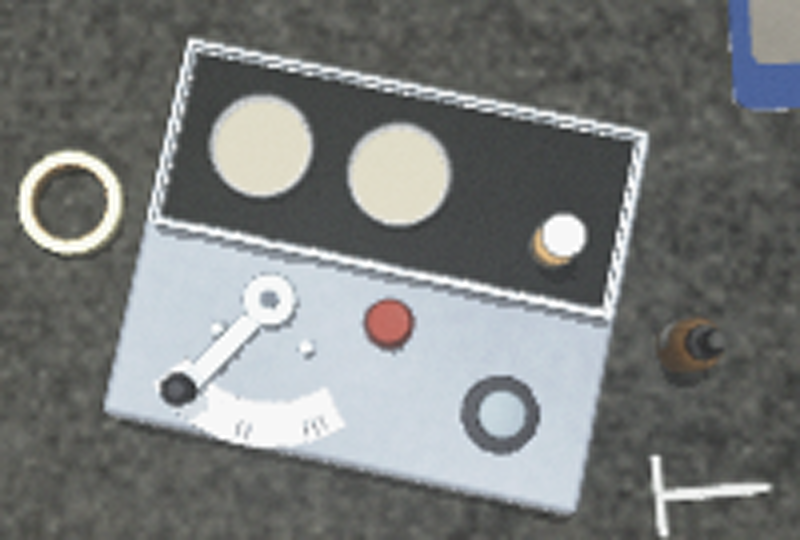

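The crop confirms the pose (button, stopper, lever off), and the model circle reproduces the measured knob. I'll close the fingers and travel.

Emit:
{"method": "arm_command", "body": {"plan": [{"dp": [-30,-28,0]},{"dp": [-30,-28,0]},{"dp": [-30,-28,0]},{"dp": [-30,-28,0]},{"dp": [-30,-28,0]}], "grip": 1, "newtons": 60}}

```text
invalid input at $.plan[0]: expected keys dp, spin
```

Emit:
{"method": "arm_command", "body": {"plan": [{"dp": [-30,-28,0]},{"dp": [-30,-28,0]},{"dp": [-30,-28,0]},{"dp": [-30,-28,0]},{"dp": [-30,-28,0]}]}}

```text
invalid input at $.plan[0]: expected keys dp, spin
```

```bash
python3 -c "
from workcell import manip
o=manip.get_obs()
for k in ('clock','joint_pos','position','ee_rot','grip_width','ft_force'):print(k,o[k])"
```

```text
clock 0.7
joint_pos [-1.35760659  0.33218814 -0.0646793   1.46011148  0.02156171  1.34988521
 -0.08849629]
position [0.14599793 0.60771193 0.40473938]
ee_rot [ 1.17632257e-01  9.93057224e-01  5.18142780e-05 -1.92073888e-05]
grip_width 0.9991616598683568
ft_force [-0.08342096 -0.42479308 -0.0287569 ]
```

Emit:
{"method": "arm_command", "body": {"plan": [{"dp": [-30,-28,0],"spin": 0},{"dp": [-30,-28,0],"spin": 0},{"dp": [-30,-28,0],"spin": 0},{"dp": [-30,-28,0],"spin": 0},{"dp": [-30,-28,0],"spin": 0}], "grip": 1, "newtons": 60}}

```text
clock: 1.2
position: [0.2599, 0.435, 0.4049]
ee_rot: [0.118, 0.993, 0.0, 0.0]
ft_force: [0.7, 0.4, 0.6]
grip_width: 0.14
grasp_force: 0.0
```

Emit:
{"method": "arm_command", "body": {"plan": [{"dp": [-30,-28,0],"spin": 0},{"dp": [-30,-28,0],"spin": 0},{"dp": [-30,-28,0],"spin": 0},{"dp": [-30,-28,0],"spin": 0},{"dp": [-30,-28,0],"spin": 0}]}}

```text
clock: 1.7
position: [0.3729, 0.2637, 0.405]
ee_rot: [0.118, 0.993, 0.0, 0.0]
ft_force: [1.4, 0.7, -0.3]
grip_width: 0.001
grasp_force: 0.0
```

```bash
python3 -c "
from workcell import manip
o=manip.get_obs()
for k in ('clock','joint_pos','position','ee_rot','grip_width','ft_force'):print(k,o[k])"
```

```text
clock 1.7
joint_pos [-0.9437321  -0.05231063  0.2216282   1.89291695  0.01165366  1.29891056
  0.60949413]
position [0.37293348 0.26374295 0.40498912]
ee_rot [1.17619348e-01 9.93058661e-01 3.93422845e-04 1.72345687e-04]
grip_width 0.0006774395908643689
ft_force [ 1.42902484  0.66930306 -0.29875336]
```

Emit:
{"method": "arm_command", "body": {"plan": [{"dp": [0,0,0],"spin": 0.14},{"dp": [0,0,0],"spin": 0.14},{"dp": [0,0,0],"spin": 0.14},{"dp": [0,0,0],"spin": 0.14},{"dp": [0,0,0],"spin": 0.14}]}}

```text
clock: 2.2
position: [0.3723, 0.2653, 0.4049]
ee_rot: [0.454, 0.891, 0.0, 0.0]
ft_force: [-0.0, 0.3, -0.2]
grip_width: -0.004
grasp_force: 0.0
```

Emit:
{"method": "arm_command", "body": {"plan": [{"dp": [0,0,0],"spin": 0.14},{"dp": [0,0,0],"spin": 0.14},{"dp": [0,0,0],"spin": 0.14},{"dp": [0,0,0],"spin": 0.14},{"dp": [0,0,0],"spin": 0.14}]}}

```text
clock: 2.7
position: [0.3723, 0.2653, 0.4049]
ee_rot: [0.732, 0.682, 0.0, -0.0]
ft_force: [-0.2, -0.8, 0.2]
grip_width: -0.001
grasp_force: 0.0
```

Emit:
{"method": "arm_command", "body": {"plan": [{"dp": [0,0,0],"spin": 0.123},{"dp": [0,0,0],"spin": 0}]}}

```text
clock: 2.9
position: [0.3723, 0.2653, 0.4048]
ee_rot: [0.771, 0.637, 0.0, -0.0]
ft_force: [-0.4, 0.3, -0.8]
grip_width: -0.002
grasp_force: 0.0
```

```bash
cat >> h.py <<'E'
from workcell import manip
from scipy.spatial.transform import Rotation as Ro
def rel(P):
    "tool-frame offset (mm) from TCP axis to world point P"
    o=manip.get_obs();R=Ro.from_quat(o['ee_rot']).as_matrix()
    return (R.T@(np.array(P)-o['position'])*1e3).round(1)
E
python3 -c "
from h import *
import cv2
o=manip.get_obs()
for k in ('clock','joint_pos','position','ee_rot'):print(k,o[k])
for P in [(.494,.182,.11),(.4776,.1056,.11),(.481,-.007,.08)]:print(rel(P))
R=Ro.from_quat(o['ee_rot']).as_matrix();print(R.round(3))
cv2.imwrite('pics/w0.png',viewer.camera('wrist'));p=viewer.camera_params('wrist');print(p)
T=np.array(p['T_tool_cam']);f=192/np.tan(np.radians(p['vertical_fov']/2))
for P in [(.494,.182,.11),(.548,.132,.076),(.535,.06,.09),(.481,-.007,.08)]:
    c=np.linalg.inv(T)@np.append(R.T@(np.array(P)-o['position']),1);print('expected px',c[:2]/c[2]*f+[p['cx'],p['cy']])
"
```

```text
clock 2.9
joint_pos [-0.90728039 -0.04866222  0.18294185  1.89036357  0.00905478  1.29874924
 -0.91698901]
position [0.37226431 0.26531946 0.40483358]
ee_rot [ 7.70995230e-01  6.36840892e-01  1.68656583e-04 -6.96213650e-05]
[-58.9 135.2 294.8]
[-137.1  133.6  294.8]
[-247.   158.2  324.8]
[[ 0.189  0.982  0.   ]
 [ 0.982 -0.189  0.   ]
 [ 0.     0.    -1.   ]]
{'vertical_fov': 70.78652483366022, 'cx': 258.4151159138214, 'cy': 191.9831405177686, 'T_tool_cam': array([[ 3.61000023e-05, -9.58259276e-01, -2.85900611e-01,
         7.29087721e-02],
       [ 9.99999999e-01,  4.16227918e-05, -1.32403494e-05,
         6.09128569e-04],
       [ 2.45876692e-05, -2.85900610e-01,  9.58259276e-01,
         3.10668695e-02],
       [ 0.00000000e+00,  0.00000000e+00,  0.00000000e+00,
         1.00000000e+00]])}
expected px [383.6906444  239.37275918]
expected px [417.82779788 255.47478189]
expected px [414.99698839 312.71146346]
expected px [372.60034417 353.29286381]
```

View pics/w0.png

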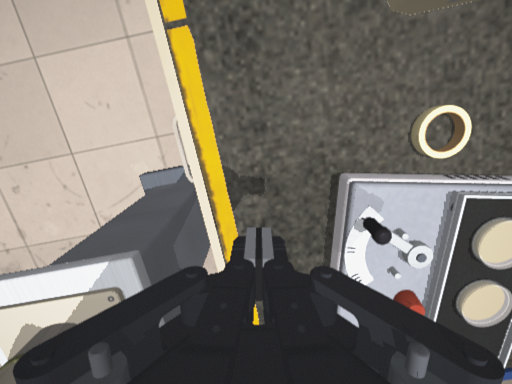

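The wrist view shows the knob top near (387,237) and the pivot at (420,257), within 4 px of the prediction. Next is a spot left of the knob, then descend.

Emit:
{"method": "arm_command", "body": {"plan": [{"dp": [-5,34,0],"spin": 0},{"dp": [-5,34,0],"spin": 0},{"dp": [-5,34,0],"spin": 0},{"dp": [-4,32,0],"spin": 0},{"dp": [0,0,30],"spin": 0}]}}

```text
clock: 3.45
position: [0.5044, 0.2196, 0.3775]
ee_rot: [0.77, 0.638, 0.003, 0.001]
ft_force: [0.4, 0.2, -0.7]
grip_width: 0.006
grasp_force: 0.0
```

Emit:
{"method": "arm_command", "body": {"plan": [{"dp": [0,0,30],"spin": 0},{"dp": [0,0,30],"spin": 0},{"dp": [0,0,30],"spin": 0},{"dp": [0,0,20],"spin": 0},{"dp": [0,0,0],"spin": 0}]}}

```text
clock: 3.95
position: [0.4994, 0.2213, 0.2621]
ee_rot: [0.769, 0.639, -0.002, -0.0]
ft_force: [-1.0, -1.0, -0.1]
grip_width: 0.001
grasp_force: 0.0
```

```bash
python3 -c "
from h import *
import cv2
im=viewer.camera('wrist');cv2.imwrite('pics/w1.png',im)
print(manip.get_obs()['position'],manip.get_obs()['ft_force'],rel((.494,.182,.11)),rel((.4776,.1056,.11)))"
```

```text
[0.50008599 0.2215608  0.26399598] [2.70356680e-01 7.81007440e-01 3.70360539e-04] [-39.8   1.6 154.1] [-117.9   -0.5  154.2]
```

View pics/w1.png

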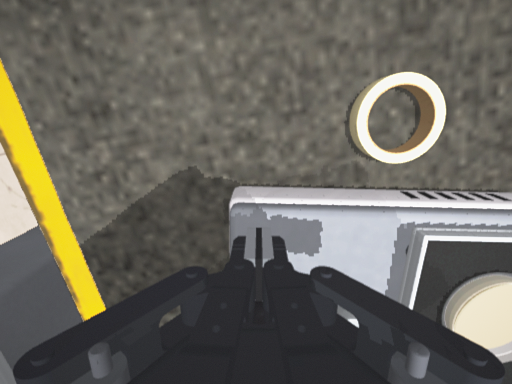

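The wrist view shows the fingers over the deck's left front corner, in free air (no force). The knob is hidden behind them. Approach slowly.

Emit:
{"method": "arm_command", "body": {"plan": [{"dp": [-5,0,0],"spin": 0},{"dp": [-5,0,0],"spin": 0},{"dp": [-4,0,0],"spin": 0},{"dp": [-3,0,0],"spin": 0},{"dp": [-3,-1,0],"spin": 0}]}}

```text
clock: 4.5
position: [0.4961, 0.2027, 0.2656]
ee_rot: [0.77, 0.638, 0.002, -0.0]
ft_force: [7.0, 8.6, -4.1]
grip_width: -0.003
grasp_force: 4.9
```

Emit:
{"method": "arm_command", "body": {"plan": [{"dp": [-3,-1,0],"spin": 0},{"dp": [-3,-1,0],"spin": 0},{"dp": [-3,-1,0],"spin": 0}]}}

```text
clock: 4.8
position: [0.4907, 0.1964, 0.2655]
ee_rot: [0.77, 0.639, 0.002, -0.001]
ft_force: [-1.8, 10.7, 1.3]
grip_width: -0.004
grasp_force: 5.5
```

Emit:
{"method": "arm_command", "body": {"plan": [{"dp": [-4,-2,0],"spin": 0},{"dp": [-4,-2,0],"spin": 0},{"dp": [-4,-1,0],"spin": 0}]}}

```text
clock: 5.1
position: [0.4831, 0.1849, 0.2651]
ee_rot: [0.77, 0.639, 0.001, -0.001]
ft_force: [-1.7, 3.8, 0.1]
grip_width: 0.003
grasp_force: 2.0
```

Emit:
{"method": "arm_command", "body": {"plan": [{"dp": [-4,-1,0],"spin": 0},{"dp": [-4,-1,0],"spin": 0},{"dp": [-4,0,0],"spin": 0}]}}

```text
clock: 5.4
position: [0.4796, 0.171, 0.2647]
ee_rot: [0.77, 0.638, -0.0, 0.0]
ft_force: [0.2, 0.6, -0.1]
grip_width: 0.006
grasp_force: 0.0
```

Emit:
{"method": "arm_command", "body": {"plan": [{"dp": [-4,0,0],"spin": 0},{"dp": [-4,0,0],"spin": 0},{"dp": [-4,1,0],"spin": 0}]}}

```text
clock: 5.7
position: [0.4779, 0.1616, 0.2648]
ee_rot: [0.77, 0.638, 0.001, -0.001]
ft_force: [-4.2, 9.6, 1.5]
grip_width: 0.001
grasp_force: 4.2
```

```bash
python3 -c "
from h import *
import cv2
cv2.imwrite('pics/s1.png',cv2.resize(viewer.camera('side')[100:300,130:360],None,fx=3,fy=3))
print(manip.get_obs()['position'],manip.get_obs()['ft_force'],rel((.4776,.1056,.11)))"
```

```text
[0.47785139 0.16066038 0.26471529] [-1.36362254  3.5740299   0.70496028] [-54.5  10.2 154.6]
```

View pics/s1.png

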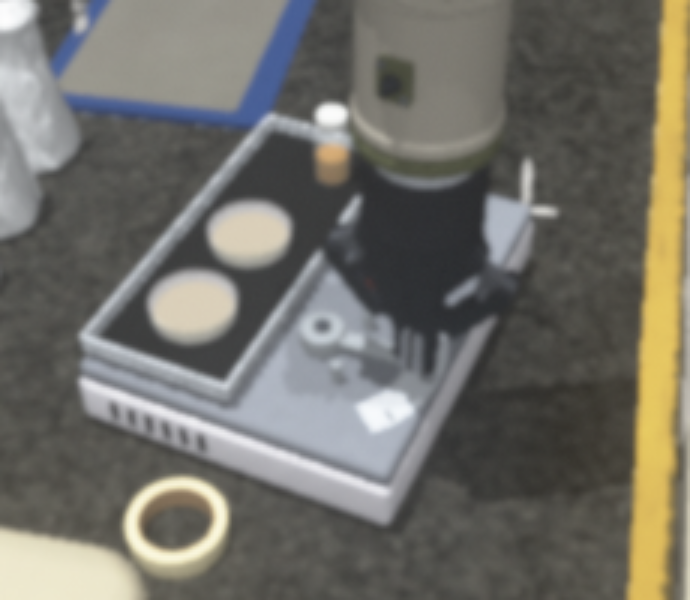

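The side view shows the finger behind the knob with the lever at the first notch. Continue to the second.

Emit:
{"method": "arm_command", "body": {"plan": [{"dp": [-4,0,0],"spin": 0},{"dp": [-4,1,0],"spin": 0},{"dp": [-4,1,0],"spin": 0}]}}

```text
clock: 6.05
position: [0.4776, 0.1486, 0.2646]
ee_rot: [0.77, 0.638, 0.0, -0.001]
ft_force: [-2.2, 4.5, -0.6]
grip_width: 0.001
grasp_force: 1.9
```

Emit:
{"method": "arm_command", "body": {"plan": [{"dp": [-4,1,0],"spin": 0},{"dp": [-4,1,0],"spin": 0},{"dp": [-4,2,0],"spin": 0}]}}

```text
clock: 6.35
position: [0.4799, 0.1342, 0.2647]
ee_rot: [0.771, 0.637, -0.0, 0.0]
ft_force: [0.6, -0.6, 0.2]
grip_width: -0.001
grasp_force: 0.0
```

Emit:
{"method": "arm_command", "body": {"plan": [{"dp": [-2,1,0],"spin": 0},{"dp": [-2,1,0],"spin": 0},{"dp": [0,0,0],"spin": 0}]}}

```text
clock: 6.65
position: [0.4812, 0.1303, 0.2647]
ee_rot: [0.771, 0.637, 0.0, 0.0]
ft_force: [-0.0, -0.1, 0.1]
grip_width: 0.001
grasp_force: 0.0
```

```bash
python3 -c "
from h import *
print(manip.get_obs()['position'],manip.get_obs()['ft_force'],rel((.4776,.1056,.11)))"
```

```text
[0.48119246 0.13027365 0.26470725] [-0.03760823 -0.05593316  0.05651643] [-24.9   1.1 154.7]
```

Force dropped to zero: it snapped over. Retreat left, rise and move over to the button, then check the lever.

Emit:
{"method": "arm_command", "body": {"plan": [{"dp": [8,0,0],"spin": 0},{"dp": [8,0,-10],"spin": 0},{"dp": [0,0,-35],"spin": 0},{"dp": [0,0,-35],"spin": 0},{"dp": [0,0,0],"spin": 0}]}}

```text
clock: 7.15
position: [0.4853, 0.1476, 0.35]
ee_rot: [0.77, 0.638, 0.004, 0.001]
ft_force: [0.4, 0.1, -0.3]
grip_width: -0.001
grasp_force: 0.0
```

Emit:
{"method": "arm_command", "body": {"plan": [{"dp": [-35,0,0],"spin": 0},{"dp": [-35,0,0],"spin": 0},{"dp": [-35,0,0],"spin": 0},{"dp": [-35,10,0],"spin": 0},{"dp": [0,10,0],"spin": 0}]}}

```text
clock: 7.65
position: [0.4772, 0.0012, 0.3453]
ee_rot: [0.772, 0.636, 0.0, 0.0]
ft_force: [0.4, 0.7, 0.5]
grip_width: 0.001
grasp_force: 0.0
```

```bash
python3 -c "
from h import *
import cv2
o=manip.get_obs();R=Ro.from_quat(o['ee_rot']).as_matrix()
im=viewer.camera('wrist');cv2.imwrite('pics/w2.png',im)
print(o['clock'],o['position'],rel((.481,-.007,.08)))
p=viewer.camera_params('wrist');T=np.array(p['T_tool_cam']);f=192/np.tan(np.radians(p['vertical_fov']/2))
for P in [(.4776,.1056,.11),(.548,.132,.076),(.481,-.007,.08)]:
    c=np.linalg.inv(T)@np.append(R.T@(np.array(P)-o['position']),1);print('px',c[:2]/c[2]*f+[p['cx'],p['cy']])
for n in('lever_knob','start_button_top'):print(finder.find_in('wrist',n)[:2])
"
```

```text
7.65 [0.4772088  0.00122249 0.34532542] [-10.1   3.7 265.4]
px [228.93940447  66.82102043]
px [314.85258971  18.08335397]
px [263.34991676 202.85294806]Traceback (most recent call last):
  File "<string>", line 10, in <module>
    for n in('lever_knob','start_button_top'):print(finder.find_in('wrist',n)[:2])
                                                    ^^^^^^
NameError: name 'finder' is not defined. Did you mean: 'filter'?
```

View pics/w2.png

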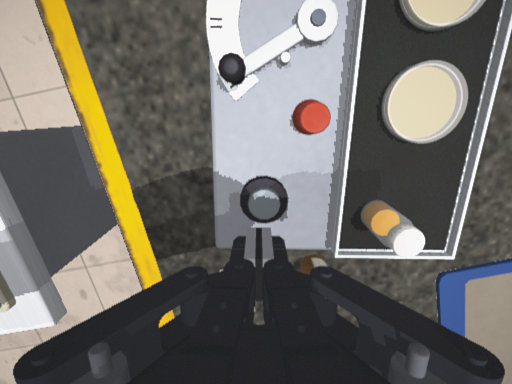

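The knob is at (232,67), against a far-stop prediction of (229,67), so the lever is at its far stop. The button at (264,200) is about 3 px above prediction. Centre and descend.

Emit:
{"method": "arm_command", "body": {"plan": [{"dp": [-8,4,0],"spin": 0},{"dp": [0,0,30],"spin": 0},{"dp": [0,0,25],"spin": 0},{"dp": [0,0,15],"spin": 0},{"dp": [0,0,0],"spin": 0}]}}

```text
clock: 8.2
position: [0.4792, -0.0025, 0.2728]
ee_rot: [0.77, 0.638, -0.002, -0.001]
ft_force: [0.3, -0.1, 0.4]
grip_width: 0.002
grasp_force: 0.0
```

Emit:
{"method": "arm_command", "body": {"plan": [{"dp": [0,0,3],"spin": 0},{"dp": [0,0,3],"spin": 0},{"dp": [0,0,2],"spin": 0},{"dp": [0,0,2],"spin": 0}]}}

```text
clock: 8.6
position: [0.4801, -0.0034, 0.265]
ee_rot: [0.77, 0.638, 0.0, 0.0]
ft_force: [-0.5, -0.1, 0.3]
grip_width: 0.0
grasp_force: 0.0
```

Emit:
{"method": "arm_command", "body": {"plan": [{"dp": [-2,0,2],"spin": 0},{"dp": [0,0,2],"spin": 0},{"dp": [0,0,2],"spin": 0}]}}

```text
clock: 8.9
position: [0.4796, -0.0055, 0.2586]
ee_rot: [0.77, 0.638, 0.0, -0.0]
ft_force: [0.4, -0.7, -0.4]
grip_width: 0.002
grasp_force: 0.0
```

Emit:
{"method": "arm_command", "body": {"plan": [{"dp": [0,0,2],"spin": 0},{"dp": [0,0,2],"spin": 0}]}}

```text
clock: 9.1
position: [0.4796, -0.0055, 0.2546]
ee_rot: [0.77, 0.638, 0.0, -0.0]
ft_force: [-1.8, -0.8, 3.2]
grip_width: -0.004
grasp_force: 1.5
```

Contact. Continue in small steps until the force rises past 5 N.

Emit:
{"method": "arm_command", "body": {"plan": [{"dp": [0,0,1.5],"spin": 0},{"dp": [0,0,1.5],"spin": 0}]}}

```text
clock: 9.3
position: [0.4796, -0.0055, 0.2517]
ee_rot: [0.77, 0.638, 0.0, -0.0]
ft_force: [-0.9, -0.4, 5.5]
grip_width: -0.002
grasp_force: 2.4
```

Emit:
{"method": "arm_command", "body": {"plan": [{"dp": [0,0,1],"spin": 0},{"dp": [0,0,0],"spin": 0}]}}

```text
clock: 9.5
position: [0.4797, -0.0055, 0.2514]
ee_rot: [0.77, 0.638, 0.0, -0.0]
ft_force: [-4.9, -0.5, 12.9]
grip_width: -0.003
grasp_force: 6.6
```

The force jumped to 12.9 N after 6 mm of travel, so the button has bottomed. Release and rise.

Emit:
{"method": "arm_command", "body": {"plan": [{"dp": [0,0,-5],"spin": 0},{"dp": [0,0,-15],"spin": 0},{"dp": [0,0,-35],"spin": 0},{"dp": [0,0,-45],"spin": 0},{"dp": [0,0,0],"spin": 0}]}}

```text
clock: 10.0
position: [0.481, -0.0056, 0.3558]
ee_rot: [0.77, 0.638, 0.004, 0.002]
ft_force: [0.1, 0.2, -1.5]
grip_width: -0.0
grasp_force: 0.0
```

```bash
python3 -c "
from h import *
import cv2
im=viewer.camera('wrist');cv2.imwrite('pics/w3.png',im);o=manip.get_obs();print(o['clock'],o['position'],o['ft_force'])"
```

```text
10.05 [ 0.48035165 -0.00544777  0.35311211] [-0.73874635 -0.25983144 -0.18428433]
```

View pics/w3.png

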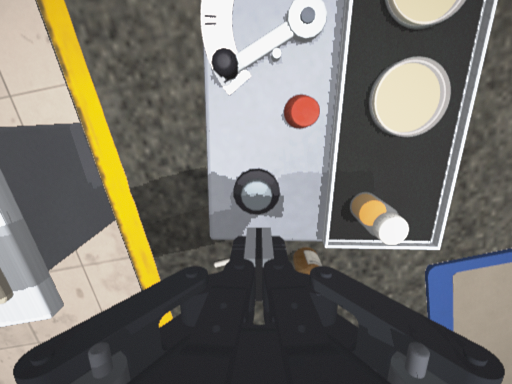

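The lever knob is still at the far stop (225,63), the button at (257,190) is clear and up, and the stopper, dishes and vial are undisturbed. Handing in.

```bash
python3 -c "
from workcell import manip
print(manip.hand_in())"
```

```text
the job is handed in; nothing more can be done
None
```

The job is handed in with no verdict shown: the lever was pushed to its far stop, then the start button was pressed until it bottomed (12.9 N) and released, and in the last picture the lever was still at the stop and the stopper, dishes and vial looked undisturbed.

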